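# Press a plinth's cap plate in the studio screw press

### The arm

A 6-joint arm with a two-finger parallel gripper is mounted at the origin on the work surface. World frame = base frame: x ahead of the robot, y to its left, z up, the work surface at z = 0. Lengths are in m, angles in rad, forces in N, time in s.
With the tool pointing down it reaches from about 0.35 to 0.975 m from the base axis. Payload 4.9 kg.
Tool frame: the origin (TCP) lies midway between the tips of the shut fingers; the grasp point (between the pads) lies 19 mm behind it; z points along the fingers, y is the line along which they close (so a half turn about z gives the same grasp; the last joint's range is limited). The gripper opens to 85 mm and grips with 20 to 120 N. Pads are 22 mm wide; open, the fingers measure 114 mm over their backs; the gripper's body (76 mm by 85 mm) begins 54 mm behind the grasp point. The pads swing forward as they close: fully open they stand 13 mm farther back than shut.
Start: joints at [-1.306, 0.053, 1.613, -0, 1.476, -0.119], TCP at [0.234, -0.58, 0.231] pointing down, gripper open.
Joint ranges: [-3.01, 3.01], [-1.01, 2.22], [0.06, 2.58], [-1.02, 4.17], [0.09, 2.62], [-3.14, 3.14]. Speed limits (rad/s): [2.57, 2.57, 3.14, 3.14, 3.14, 3.14].

### API

Orientations are given as a unit quaternion [w, x, y, z].
In Python, from plant import * gives the robot as it stands.
- The arm moves only by the tool jog_arm, never from a script. Its argument "targets" is a list of rows, each a list of 3 entries, a list of its own where there are three numbers: the shift along the tool's x, y, z in units of 25 mm (1.0 is 25 mm), then the turn, a rotation vector about the tool's x, y, z in units of 8 degrees (1.0 is 8 degrees), then the opening in per cent of the stroke, from 0 (shut) to 100 (fully open). A call has 1 to 8 rows; each row is the pose to reach, as a shift and turn from the pose commanded when the call began, along the tool's axes at that moment; what a row does not reach only later rows make up. A row lasts 1/8 s, in which the tool goes at most 62.5 mm and 10.7 degrees, less where a joint would pass 70% of its speed; a pose out of reach is approached as far as the arm can. A call with a gripper value outside its range is refused whole. The fingers move at their own pace and stop on an object; the grip force is fixed at half the most. Time passes only in rows, so rows that repeat a pose let the fingers close. It gives the time, the measured TCP pose, the force, the opening and the grip force at its end, in the units of the state.
- state(): the state, without advancing time (a new reading comes with each control period).
- grab_frame(name): name is "side" or "top"; returns (picture, depth): 420x560x3 uint8, red, green, blue; 420x560 float32, m along the optical axis (not along the pixel's ray), 0 where there is no reading.
- camera_params(name): a dict with "fovy" (degrees; the focal length in pixels is half the picture's height over the tangent of half this angle, whatever the lens; pixels are square), "cx", "cy" (the principal point, pixels), "rvec" (rotation vector, rad) and "tvec" (3), from world to camera coordinates, as OpenCV has them. Camera axes: x right, y down, z forward; pixel columns grow to the right and rows downward; lengths in m; the calibration is good to about 2 mm. A picture is of the moment at which its call begins. camera_params takes no time and is no camera call.
- job_done(): hands the job in; it is judged then, once.
The state is a dict: "time": time; "joint_pos": joint angles; "joint_vel": joint speeds; "joint_efforts": joint torques, N m; "tool_pos": TCP position; "tool_rot": TCP orientation; "contact_force": force on the tool from outside, world axes, zero at the start; "ft_torque": the same for the moment, N m; "gripper_width": opening from 0.0 (shut) to 1.0 (fully open); "grasp_force": force on a finger pad.
Only numpy, scipy, OpenCV 4.12 (cv2) and the standard library are available. Lean on these libraries where they do the work, as an engineer would, in place of code of your own. Each camera call takes 0.05 s, during which the arm holds its last target. There are 200 camera calls.

### The job

Slide the walnut plinth along the green screw press's bed until its far end rests against the brass stop, gently, without ramming it. Then wind the red-knobbed crank clockwise until the cork-faced pad meets the plinth, and snug it by feel: firmly held, but not overtightened. Let go and leave the plinth clamped, without disturbing the walnut offcut, the glue bottle or the steel dome beside the press.

Things in the scene. Friction and masses are not known exactly. Their poses are not given: they have to be found in the camera images.
- press: Green C-frame screw press fixed to the white table. Origin on the table right below the vertical screw axis, z up. Its post stands 105 mm towards its -x and its arm (46 mm wide, top 170 mm high, nut boss top 175 mm) reaches over to the screw. The open side is +x; the bed runs along its y.
- bed (a point): Middle of the press's flat steel bed, on its top, 30 mm above the table. Axes as the press. The bed is 90 mm wide (x) and runs from y = -160 to +62 mm of the press's origin. Two brass guide rails 66 mm apart, 10 mm high above the bed, run from y = -100 to +50 mm.
- stop_face (a point): Middle of the face of the brass stop at the bed's +y end, on the screw's centre line, 50 mm beyond the screw axis in the press's +y. The face looks to the press's -y; its top is 55 mm above the table.
- plinth: Loose dark walnut block, 60 (x) x 170 (y) x 30 (z) mm, 0.2 to 0.4 kg, with a thin polished plate at the end under the press. Origin at the centre of its underside, y along its length. It lies on the bed between the rails (3 mm play each side), 35 to 65 mm short of the stop; slide it along the press's +y. Home, its origin is at y = -35 mm of the press.
- plinth_end (a point): Centre of the plinth's near (-y) end face, half-way up its 30 mm, axes as the plinth: the face to push on. At home it is at y = -120 mm of the press's origin. Nothing stands above it within 50 mm.
- spindle: The screw with the steel pad cup (44 mm across) at its foot. Origin on the screw axis at the cup's underside, z up. It sinks 16 mm per clockwise turn. A worn cork facing (39 mm across) sticks out 6 to 10 mm below the cup, unknown which; 6 to 20 mm of gap to the plinth at the start. Past touch the pad force grows about 70 to 100 N per radian; the work wants 90 N (50 to 140 is good).
- hub (a point): Top centre of the crank's hub, on the vertical screw axis. The crank's push: winding it free takes a steady 8.5 N or so at the knob along its circle; past the touch this climbs by about 4 to 5 N per radian, and properly snug it takes 12 to 13 N (some 4 N more than free). 0.4 to 1.3 turns bring the pad to the plinth. When the hand pauses part of the push falls away, but the rise stays. The screw stays where it is left.
- knob_c (a point): Centre of the red upright knob on the crank: cylinder 24 mm across, 48 mm tall (24 mm above and below this point), free to spin on its pin, 45 mm from the screw axis. The crank arm's top is 27 mm below this point; nothing stands above the knob. To tighten it goes clockwise seen from above, sinking 16 mm per turn.
- offcut: Bystander: loose dark walnut offcut, 60 x 110 x 30 mm. Origin under its centre.
- glue: Bystander: yellow glue bottle, 54 mm across, 140 mm tall. Origin under its centre.
- dome: Bystander: polished steel dome, 68 mm across, 43 mm tall. Origin under its centre.
Mind the look-alikes: they are no part of the job. Leave any white look-alike of the plinth alone.

How it is judged:
By the outcome, as a careful person would: the job done as asked, in the order asked, and still so for the second after the job is handed in, with the robot touching nothing.
It also fails if it takes over 67 s, if anything falls off the work surface, if the arm or the gripper's body presses on something with over 40 N, if the wrist force passes 120 N, or if a joint passes its speed limit or range.

## Working session

There is one attempt and no reset: what is moved stays moved. The work goes in short steps, Python scripts to look and compute and a tool call to move; the robot and the scene stay as the last step left them, time stands still between calls to the robot, and variables do not carry over. Pictures are saved under pics/ and viewed, at most 10 in all, crops included, and the job is handed in when it is done.

Besides the shell and the picture viewer there is one more tool, called after ">>>" in YAML: its name, and indented under it one key for each argument. jog_arm: Moves the arm, as the interface text tells. Its arguments: {"type":"object","properties":{"targets":{"type":"array"}},"required":["targets"]}

```bash
mkdir -p pics; cat > h.py <<'E'
from plant import *
import numpy as np, cv2
def cam(n):
    p=camera_params(n); R=cv2.Rodrigues(np.array(p["rvec"],float))[0]; t=np.array(p["tvec"],float).ravel()
    return p,R,t,210/np.tan(np.radians(p["fovy"])/2)
def cloud(n,d):
    p,R,t,f=cam(n); v,u=np.mgrid[0:420,0:560]
    P=np.stack([(u-p["cx"])/f*d,(v-p["cy"])/f*d,d],-1)
    return (P-t)@R
def proj(n,X):
    p,R,t,f=cam(n); c=R@np.array(X)+t
    return c[0]/c[2]*f+p["cx"],c[1]/c[2]*f+p["cy"]
E
python3 - <<'E'
from h import *
for n in("top","side"):
    im,d=grab_frame(n); cv2.imwrite(f"pics/{n}0.png",im[:,:,::-1]); np.savez(f"{n}0.npz",im=im,d=d)
    p,R,t,f=cam(n); print(n,p,-R.T@t,R[2], (d==0).mean())
print(state())
E
```

```text
top {'fovy': 56.05779920095944, 'cx': 285.01909101127495, 'cy': 217.11133092600855, 'rvec': array([ 2.22296269, -2.16324713,  0.02677188]), 'tvec': array([-0.03943009,  0.49797334,  1.17292172])} [ 0.45152558 -0.04524219  1.19136701] [ 0.04002428  0.01638915 -0.99906429] 0.0038095238095238095
side {'fovy': 57.720608666736254, 'cx': 278.39647779080235, 'cy': 209.03685002959023, 'rvec': array([ 0.22429604, -2.78895477,  1.23619757]), 'tvec': array([0.51145659, 0.17056676, 1.25188472])} [0.35292272 0.88563806 0.97415963] [ 0.13449141 -0.72962525 -0.67049165] 0.004187925170068027
{'time': 0.1, 'joint_pos': array([-1.30598996e+00,  5.33486001e-02,  1.61415084e+00, -1.84634493e-05,
        1.47602061e+00, -1.19029319e-01]), 'joint_vel': array([ 0.00031633,  0.00030965, -0.00079678, -0.00043989,  0.00023069,
        0.00070425]), 'joint_efforts': array([ 6.91027726e-04, -3.94912326e+01, -3.71360350e+01, -6.03174726e-05,
        3.99213939e-03, -2.48468126e-06]), 'tool_pos': array([ 0.23387884, -0.57897878,  0.23015365]), 'tool_rot': array([-9.60468614e-04,  9.81639603e-01,  1.90742655e-01, -7.93452938e-05]), 'contact_force': array([-0.87484644, -0.43779695,  0.50874187]), 'ft_torque': array([-0.01577364, -0.02572478,  0.07571226]), 'grasp_force': 0.0, 'gripper_width': 0.9976767375269087}
```

```bash
ls .
```

```text
h.py
pics
side0.npz
top0.npz
```

View pics/top0.png

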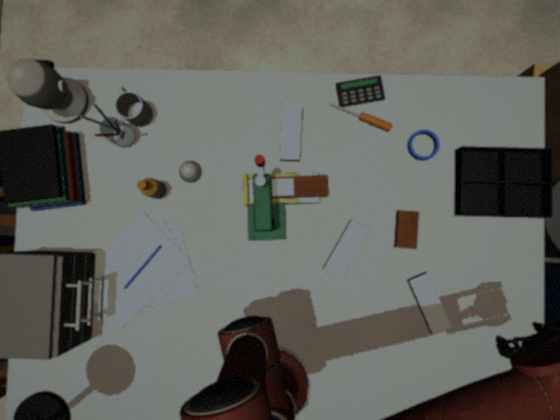

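View pics/side0.png

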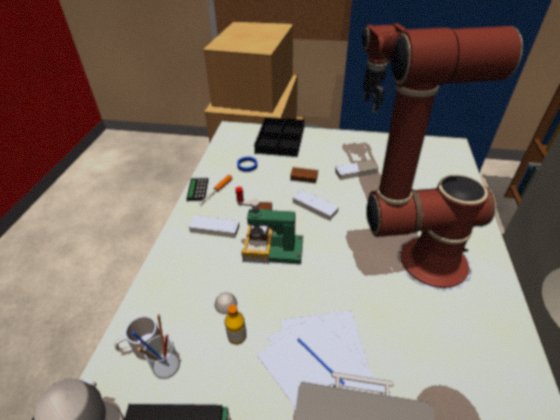

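The top view shows the press around (262,190), its stop at left (245,190), and the plinth's near end at right (328,187). The red knob is at (260,160), on the open +x side. The bottle (150,187) and dome (190,171) lie to the left, the offcut at (407,229).

```bash
python3 - <<'E'
from h import *
for n in("top","side"):
    z=np.load(n+"0.npz"); im=z["im"].astype(int); d=z["d"]; W=cloud(n,d)
    r,g,b=im[...,0],im[...,1],im[...,2]
    roi=(W[...,0]>.3)&(W[...,0]<.75)&(W[...,1]>-.35)&(W[...,1]<.3)&(d>0)
    tab=roi&(abs(W[...,2])<.02); print(n,"table z",np.median(W[tab][:,2]))
    for nm,m in(("red",(r>110)&(g<50)&(b<50)),("green",(g>r+25)&(g>b+5)),("brown",(r>g+25)&(g<r*.6)&(r<125)&(W[...,2]>.02)),("yellow",(r>b+40)&(g>b+25))):
        k,l,st,c=cv2.connectedComponentsWithStats((m&roi).astype(np.uint8))
        for i in range(1,k):
            if st[i,4]>12:
                P=W[l==i]; zt=np.percentile(P[:,2],[5,50,95]); 
                hi=P[P[:,2]>zt[2]-.012]
                q=cv2.minAreaRect((hi[:,:2]*1000).astype(np.float32))
                print(nm,st[i],np.round(zt,3),"hi mean",hi.mean(0).round(3),"rect",np.round(q[0],0),np.round(q[1],0),round(q[2],1))
z=np.load("top0.npz"); im=z["im"];W=cloud("top",z["d"])
c=cv2.resize(im[140:250,230:345],None,fx=5,fy=5,interpolation=2);cv2.imwrite("pics/crop0.png",c[:,:,::-1])
for v in range(152,206,3): print(v,[int(1000*W[v,u,2]) for u in range(240,334,4)])
E
```

```text
top table z 0.00035073304556013703
red [256 156   7   7  44] [0.263 0.265 0.267] hi mean [0.625 0.035 0.265] rect [625.  35.] [15. 14.] 1.5
green [ 248  184   37   56 1187] [0.028 0.168 0.173] hi mean [0.514 0.032 0.17 ] rect [516.  32.] [120.  44.] 5.1
brown [255 155   9  10  71] [0.262 0.265 0.267] hi mean [0.623 0.035 0.264] rect [624.  35.] [22. 19.] 2.1
brown [295 177  32  19 425] [0.057 0.06  0.064] hi mean [ 0.588 -0.098  0.06 ] rect [589. -98.] [51. 90.] 4.5
yellow [244 174  10  30 119] [0.039 0.054 0.058] hi mean [0.575 0.091 0.055] rect [577.  90.] [85. 11.] 3.6
yellow [271 174  27   3  74] [0.037 0.04  0.044] hi mean [ 0.621 -0.022  0.04 ] rect [621. -20.] [ 8. 76.] 1.4
yellow [273 200  26   3  57] [0.037 0.041 0.045] hi mean [ 0.545 -0.026  0.041] rect [545. -26.] [ 6. 73.] 1.9
side table z -0.0010904801140230237
red [237 188   5   4  16] [0.261 0.264 0.265] hi mean [0.626 0.045 0.263] rect [625.  45.] [13. 12.] 82.0
green [248 210  47  18 488] [0.157 0.168 0.174] hi mean [0.529 0.043 0.169] rect [533.  38.] [143.  46.] 4.6
green [270 233  32  28 551] [0.025 0.029 0.04 ] 
[... 1555 characters left out ...]
216, 209, 174, 60, 57, 62, 61, 58, 57, 60, 61, 57, 57, 61, 61, 57, 61, 58, 2]
188 [0, 55, 1191, 26, 176, 174, 176, 173, 59, 59, 60, 64, 60, 61, 58, 60, 62, 64, 57, 58, 57, 60, 59, 1]
191 [-1, 57, 40, 26, 168, 169, 167, 170, 61, 59, 61, 61, 59, 59, 59, 59, 60, 60, 59, 58, 59, 59, 59, -2]
194 [2, 52, 41, 28, 170, 168, 172, 173, 62, 59, 58, 58, 63, 55, 58, 61, 61, 61, 58, 62, 1191, 62, 58, -4]
197 [0, 53, 49, 30, 171, 167, 169, 170, 60, 59, 58, 61, 62, 58, 51, 46, 39, 36, 27, 32, 0, -1, 0, -1]
200 [-2, 54, 46, 26, 172, 167, 172, 170, 39, 39, 37, 41, 42, 34, 42, 27, 31, 28, 33, 27, 1, -3, 0, -1]
203 [0, 57, 52, 37, 170, 170, 170, 169, 39, 42, 33, 28, 29, 29, 28, 29, 30, 20, 17, 12, 1, -1, 0, -1]
```

View pics/crop0.png

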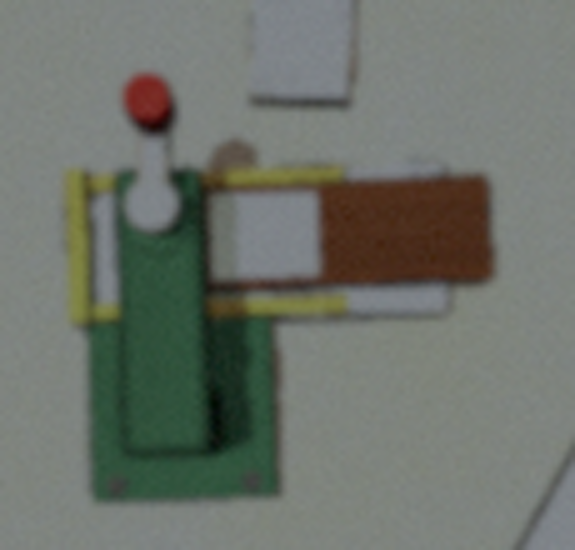

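```bash
python3 - <<'E'
from h import *
z=np.load("top0.npz"); im=z["im"].astype(int); W=cloud("top",z["d"]); Z=W[...,2]
p,R,t,f=cam("top"); C=-R.T@t
def at(u,v,h):
    r=R.T@np.array([(u-p["cx"])/f,(v-p["cy"])/f,1]); return C+r*(h-C[2])/r[2]
r,g,b=im[...,0],im[...,1],im[...,2]
yl=(r>b+40)&(g>b+25)
def line(m,h,nm):
    v,u=np.nonzero(m); P=np.array([at(a,c,h)[:2] for a,c in zip(u,v)])
    vx,vy,x,y=cv2.fitLine((P*1000).astype(np.float32),cv2.DIST_HUBER,0,.01,.01).ravel()
    print(nm,len(P),"ang",round(np.degrees(np.arctan2(vy,vx)),2),"mid",x,y,"ext",P.min(0).round(4),P.max(0).round(4))
B=lambda u0,u1,v0,v1:np.pad(np.ones((v1-v0,u1-u0),bool),((v0,420-v1),(u0,560-u1)))
line(yl&B(272,300,172,178),.04,"railhi")
line(yl&B(272,300,198,205),.04,"raillo")
line(yl&B(243,248,170,206),.055,"stop")
# subpixel edges of the brown end (col direction) and its top/bottom edges
br=(r-b).astype(float)
G=cv2.cvtColor(z["im"],cv2.COLOR_RGB2GRAY).astype(float)
e=[]
for v in range(179,194):
    row=br[v,310:340]; h=(row[:10].mean()+row[-6:].mean())/2
    k=np.nonzero((row[:-1]>h)&(row[1:]<=h))[0][-1]; e.append(at(310+k+(row[k]-h)/(row[k]-row[k+1]),v,.06)[:2])
e=np.array(e)*1000; print("end",np.polyfit(e[:,0]-590,e[:,1],1))
for nm,s in(("hi",1),("lo",-1)):
    q=[]
    for u in range(298,325):
        col=br[:,u]; h=(col[183:190].mean()+col[210:215].mean())/2; v=186
        while col[v]>h: v-=s
        q.append(at(u,v+s*(h-col[v])/(col[v+s]-col[v]),.06)[:2])
    q=np.array(q)*1000; print(nm,np.polyfit(q[:,1]+98,q[:,0],1))
# arm edges green at z .17
ge=(g-(r+b)/2).astype(float); q=[[],[]]
for v in range(195,225):
    m=Z[v]>.14; us=np.nonzero(m[245:285])[0]+245; q[0].append(at(us[0]-.5,v,.17)[:2]); q[1].append(at(us[-1]+.5,v,.17)[:2])
for a in q:
    a=np.array(a)*1000; print("arm edge y at x=515, slope",np.polyfit(a[:,0]-515,a[:,1],1))
m=B(250,275,150,166)&(Z>.2)&(r>g+30); v,u=np.nonzero(m&(Z>.25)); print("knob top",at(u.mean(),v.mean(),.265), (u.min(),u.max(),v.min(),v.max()))
print("hub",at(260.5,180,.217), np.median(Z[178:183,257:264]))
E
```

```text
railhi 75 ang -88.36 mid 621.234 -22.467579 ext [ 0.6174 -0.0582] [0.6251 0.0153]
raillo 57 ang -87.37 mid 545.6656 -34.926662 ext [ 0.541 -0.063] [0.5487 0.0101]
stop 95 ang 2.46 mid 576.459 91.4476 ext [0.5348 0.0844] [0.619  0.0958]
end [ 1.18298704e-01 -1.46003179e+02]
hi [-4.75076759e-02  6.18496083e+02]
lo [-5.46241642e-02  5.60697898e+02]
arm edge y at x=515, slope [ 0.07884461 53.23824161]
arm edge y at x=515, slope [0.11768814 5.74828037]
knob top [0.62352311 0.03505925 0.265     ] (np.int64(255), np.int64(263), np.int64(155), np.int64(164))
hub [0.58115315 0.03417741 0.217     ] 0.2170569902142892
```

```bash
cat >> h.py <<'E'
from scipy.spatial.transform import Rotation as Ro
def go(X,yaw=None):
    s=state(); q=s["tool_rot"]; T=Ro.from_quat([q[1],q[2],q[3],q[0]])
    o=T.inv().apply(np.array(X)-s["tool_pos"])/.025
    r=[0,0,0]
    if yaw is not None:
        a=np.radians(yaw); G=Ro.from_matrix(np.array([[np.cos(a),np.sin(a),0],[np.sin(a),-np.cos(a),0],[0,0,-1]]))
        r=(T.inv()*G).as_rotvec(degrees=True)/8
    print("shift",np.round(o,2),"rot",np.round(r,2))
E
python3 -c "
from h import *
go([.591,-.182,.2],2.8)"
```

```text
shift [19.19 -9.37  1.23] rot [-0.01  0.    2.4 ]
```

>>> jog_arm:
  targets:
    - [[2.4,-1.17,0.1],[0,0,0.3],0]
    - [[4.8,-2.34,0.3],[0,0,0.6],0]
    - [[7.2,-3.5,0.5],[0,0,0.9],0]
    - [[9.6,-4.7,0.6],[0,0,1.2],0]
    - [[12,-5.85,0.8],[0,0,1.5],0]
    - [[14.4,-7,1],[0,0,1.8],0]
    - [[16.8,-8.2,1.1],[0,0,2.1],0]
    - [[19.2,-9.4,1.2],[0,0,2.4],0]

```text
time: 1.1
tool_pos: [0.5685, -0.2064, 0.2022]
tool_rot: [-0.0, 1.0, 0.024, -0.0]
contact_force: [0.3, -0.4, 0.2]
gripper_width: 0.001
grasp_force: 0.0
```

```bash
python3 -c "
from h import *
s=state();print(s['time'],s['tool_pos'],s['contact_force'],s['gripper_width'])
go([.591,-.182,.043],2.8)"
```

```text
1.1 [ 0.5685382  -0.20644191  0.20215619] [ 0.34181654 -0.43873206  0.15590708] 0.0009777116983452957
shift [ 0.95 -0.93  6.37] rot [-0.    0.   -0.01]
```

>>> jog_arm:
  targets:
    - [[0,0,0],[0,0,0],0]
    - [[0,0,0],[0,0,0],0]

```text
time: 1.35
tool_pos: [0.5674, -0.2082, 0.2021]
tool_rot: [-0.0, 1.0, 0.025, -0.001]
contact_force: [0.6, -0.1, 0.0]
gripper_width: 0.002
grasp_force: 0.0
```

```bash
python3 -c "
from h import *
go([.591,-.182,.043],2.8)"
```

```text
shift [ 1.   -1.    6.36] rot [-0.    0.01  0.  ]
```

>>> jog_arm:
  targets:
    - [[1,-1,0.5],[0,0,0],0]
    - [[1,-1,2.5],[0,0,0],0]
    - [[1,-1,4.4],[0,0,0],0]
    - [[1,-1,5.8],[0,0,0],0]
    - [[1,-1,6.36],[0,0,0],0]
    - [[1,-1,6.36],[0,0,0],0]
    - [[1,-1,6.36],[0,0,0],0]

```text
time: 2.22
tool_pos: [0.5927, -0.1832, 0.046]
tool_rot: [0.001, 1.0, 0.024, 0.002]
contact_force: [-0.2, -0.0, -0.2]
gripper_width: -0.0
grasp_force: 0.0
```

```bash
python3 -c "
from h import *
go([.590,-.154,.043],2.8)
s=state();print(s['contact_force'])
im,d=grab_frame('side'); c=cv2.resize(im[170:270,200:330],None,fx=5,fy=5,interpolation=2);cv2.imwrite('pics/s1.png',c[:,:,::-1])
im,d=grab_frame('top'); c2=cv2.resize(im[150:240,230:360],None,fx=5,fy=5,interpolation=2);cv2.imwrite('pics/t1.png',c2[:,:,::-1])"
```

```text
shift [-0.05 -1.17  0.12] rot [ 0.01 -0.02 -0.01]
[-0.16216208 -0.01778558 -0.22298292]
```

View pics/s1.png

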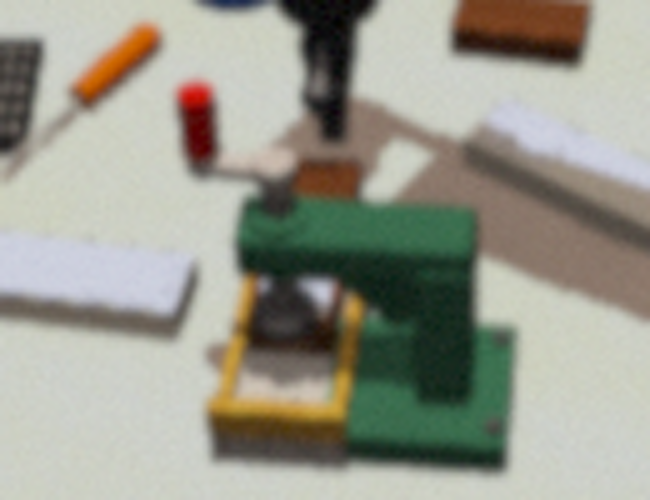

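The gripper hangs just behind the plinth's near end (crop ~(330,140)), so I push now.

>>> jog_arm:
  targets:
    - [[-0.05,-0.2,0.1],[0,0,0],0]
    - [[-0.05,-0.4,0.1],[0,0,0],0]
    - [[-0.05,-0.6,0.1],[0,0,0],0]
    - [[-0.05,-0.75,0.1],[0,0,0],0]
    - [[-0.05,-0.9,0.1],[0,0,0],0]
    - [[-0.05,-1.05,0.1],[0,0,0],0]
    - [[-0.05,-1.2,0.1],[0,0,0],0]
    - [[-0.05,-1.35,0.1],[0,0,0],0]

```text
time: 3.32
tool_pos: [0.5885, -0.1485, 0.0412]
tool_rot: [0.0, 1.0, 0.024, 0.0]
contact_force: [-0.5, -2.3, -1.0]
gripper_width: -0.003
grasp_force: 1.0
```

>>> jog_arm:
  targets:
    - [[0,-0.15,0],[0,0,0],0]
    - [[0,-0.3,0],[0,0,0],0]
    - [[0,-0.45,0],[0,0,0],0]
    - [[0,-0.6,0],[0,0,0],0]
    - [[0,-0.75,0],[0,0,0],0]
    - [[0,-0.9,0],[0,0,0],0]
    - [[0,-1.05,0],[0,0,0],0]
    - [[0,-1.2,0],[0,0,0],0]

```text
time: 4.32
tool_pos: [0.5871, -0.1183, 0.0412]
tool_rot: [0.0, 1.0, 0.024, -0.0]
contact_force: [1.1, -2.3, -0.8]
gripper_width: 0.002
grasp_force: 1.1
```

```bash
python3 -c "
from h import *
s=state();print(s['contact_force'])
im,d=grab_frame('top'); W=cloud('top',d);im=im.astype(int)
br=im[...,0]-im[...,2]
for v in (182,186,190):
    print(v,[int(x) for x in br[v,285:335:2]])
    print([int(x*1000) for x in W[v,285:335:2,2]],W[v,300:325,1].round(3)[::4])
"
```

```text
[ 1.14735187 -2.33418782 -0.82210131]
182 [51, 51, 51, 49, 52, 48, 47, 47, 49, 39, 16, 29, 38, 37, 38, 42, 38, 37, 42, 40, 44, 43, 51, 45, 47]
[56, 60, 61, 61, 61, 62, 386, 386, 383, 385, 132, 338, 343, 344, 344, 344, 350, 351, 347, 353, 350, 356, 354, 354, 358] [-0.061 -0.07  -0.079 -0.087 -0.096 -0.104 -0.113]
186 [52, 54, 51, 51, 48, 48, 47, 46, 41, 10, -5, 1, 7, 21, 26, 25, 30, 34, 34, 33, 37, 41, 39, 39, 42]
[61, 59, 59, 63, 61, 390, 390, 391, 388, 302, 140, 159, 318, 326, 330, 335, 336, 341, 341, 344, 346, 344, 348, 348, 350] [-0.061 -0.076 -0.085 -0.088 -0.097 -0.105 -0.113]
190 [52, 53, 51, 50, 47, 45, 48, 48, 25, 24, 15, 14, 7, -1, 10, 21, 28, 19, 20, 17, 22, 32, 30, 32, 35]
[60, 58, 61, 62, 392, 395, 394, 393, 370, 111, 111, 109, 104, 201, 216, 251, 280, 282, 325, 326, 333, 336, 339, 342, 340] [-0.061 -0.078 -0.089 -0.094 -0.101 -0.107 -0.115]
```

>>> jog_arm:
  targets:
    - [[0,-0.1,0],[0,0,0],0]
    - [[0,-0.2,0],[0,0,0],0]
    - [[0,-0.28,0],[0,0,0],0]
    - [[0,-0.34,0],[0,0,0],0]
    - [[0,-0.4,0],[0,0,0],0]
    - [[0,-0.45,0],[0,0,0],0]

```text
time: 5.12
tool_pos: [0.5865, -0.1072, 0.0412]
tool_rot: [0.0, 1.0, 0.024, -0.0]
contact_force: [-0.2, -2.5, -0.1]
gripper_width: -0.001
grasp_force: 1.1
```

>>> jog_arm:
  targets:
    - [[0,-0.05,0],[0,0,0],0]
    - [[0,-0.1,0],[0,0,0],0]
    - [[0,-0.14,0],[0,0,0],0]
    - [[0,-0.18,0],[0,0,0],0]

```text
time: 5.62
tool_pos: [0.5863, -0.1027, 0.0412]
tool_rot: [0.0, 1.0, 0.024, 0.0]
contact_force: [-0.1, -2.2, -0.1]
gripper_width: 0.001
grasp_force: 1.1
```

>>> jog_arm:
  targets:
    - [[0,-0.04,0],[0,0,0],0]
    - [[0,-0.08,0],[0,0,0],0]
    - [[0,-0.11,0],[0,0,0],0]

```text
time: 6.0
tool_pos: [0.5861, -0.1, 0.0412]
tool_rot: [-0.0, 1.0, 0.024, -0.0]
contact_force: [0.4, -1.7, -0.2]
gripper_width: -0.001
grasp_force: 1.1
```

>>> jog_arm:
  targets:
    - [[0,-0.03,0],[0,0,0],0]
    - [[0,-0.06,0],[0,0,0],0]
    - [[0,-0.09,0],[0,0,0],0]

```text
time: 6.38
tool_pos: [0.5861, -0.0977, 0.0412]
tool_rot: [-0.0, 1.0, 0.024, -0.0]
contact_force: [-0.8, -1.5, -0.1]
gripper_width: -0.001
grasp_force: 1.1
```

>>> jog_arm:
  targets:
    - [[0,-0.03,0],[0,0,0],0]
    - [[0,-0.06,0],[0,0,0],0]
    - [[0,-0.09,0],[0,0,0],0]

```text
time: 6.75
tool_pos: [0.586, -0.0958, 0.0413]
tool_rot: [0.0, 1.0, 0.024, 0.0]
contact_force: [-0.6, -4.7, -1.6]
gripper_width: 0.0
grasp_force: 2.3
```

>>> jog_arm:
  targets:
    - [[0,-0.02,0],[0,0,0],0]
    - [[0,-0.02,0],[0,0,0],0]

```text
time: 7.0
tool_pos: [0.586, -0.0958, 0.0412]
tool_rot: [0.001, 1.0, 0.024, 0.0]
contact_force: [-0.5, -5.5, -2.2]
gripper_width: -0.001
grasp_force: 2.7
```

>>> jog_arm:
  targets:
    - [[0,0.3,0],[0,0,0],0]
    - [[0,0.8,-0.3],[0,0,0],0]
    - [[0,1,-2.5],[0,0,0],60]
    - [[0,1,-5],[0,0,0],60]
    - [[0,1,-7.5],[0,0,0],60]
    - [[0,1,-9.8],[0,0,0],60]
    - [[0,1,-11],[0,0,0],60]
    - [[0,1,-11],[0,0,0],60]

```text
time: 8.0
tool_pos: [0.5885, -0.1208, 0.321]
tool_rot: [0.001, 1.0, 0.024, 0.004]
contact_force: [1.4, -0.5, -0.9]
gripper_width: 0.601
grasp_force: 0.0
```

```bash
python3 -c "
from h import *
go([.625,.0365,.31],2.8)
n='top';im,d=grab_frame('top'); W=cloud('top',d);im=im.astype(int)
r,g,b=im[...,0],im[...,1],im[...,2]
m=(r>g+30)&(W[...,2]>.25)&(W[...,2]<.27); v,u=np.nonzero(m); k=(abs(u-260)<12)&(abs(v-160)<12); print(k.sum(),u[k].mean(),v[k].mean(),W[v[k],u[k]].mean(0))
br=r-b
p,R,t,f=cam('top'); C=-R.T@t
def at(u,v,h):
    q=R.T@np.array([(u-p['cx'])/f,(v-p['cy'])/f,1]); return C+q*(h-C[2])/q[2]
for v in (180,184,188,192): print([int(x) for x in br[v,296:322]],at(310,v,.06))
cv2.imwrite('pics/t2.png',cv2.resize(im[140:240,230:350].astype(np.uint8),None,fx=5,fy=5,interpolation=2)[:,:,::-1])
"
```

```text
shift [ 1.76 -6.21  0.44] rot [ 0.02 -0.05 -0.  ]
75 259.1066666666667 159.46666666666667 [0.62354737 0.035062   0.26467895]
[55, 57, 56, 57, 55, 52, 42, 38, 40, 19, -4, -10, -12, -10, -10, -10, -10, -7, -3, -1, -2, 1, 6, 8, 7, 12] [ 0.60567331 -0.09563887  0.06      ]
[54, 55, 57, 55, 44, 32, 39, 52, 50, 23, -1, -9, -12, -10, -11, -10, -10, -7, -3, -1, -3, 0, 5, 13, 19, 21] [ 0.59411254 -0.09592768  0.06      ]
[56, 56, 51, 42, 42, 46, 52, 52, 52, 38, 9, -7, -9, -11, -12, -10, -10, -11, -12, -10, -10, -9, -3, 8, 19, 20] [ 0.58256128 -0.09621625  0.06      ]
[55, 48, 39, 40, 51, 51, 48, 52, 52, 42, 15, -4, -10, -10, -9, -10, -11, -11, -10, -11, -10, -7, -2, 8, 19, 20] [ 0.57101952 -0.09650458  0.06      ]
```

View pics/t2.png

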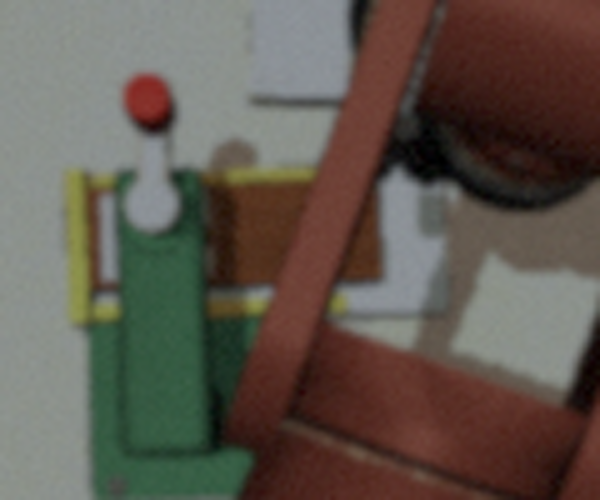

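The plinth's far end (crop x≈92) now touches the brass stop; its near end is at y≈-0.083 (crop x≈382). Next, the knob.

>>> jog_arm:
  targets:
    - [[0.6,-2.1,0],[0,0,0],60]
    - [[1.2,-4.2,0],[0,0,0],60]
    - [[1.74,-6.2,0.4],[0,0,0],60]
    - [[1.74,-6.2,0.8],[0,0,0],60]
    - [[1.74,-6.2,1.6],[0,0,0],60]
    - [[1.74,-6.2,2.6],[0,0,0],60]
    - [[1.74,-6.2,3.6],[0,0,0],60]
    - [[1.74,-6.2,3.6],[0,0,0],60]

```text
time: 9.05
tool_pos: [0.6207, 0.0355, 0.2215]
tool_rot: [-0.0, 1.0, 0.023, -0.004]
contact_force: [-0.1, -0.2, -0.7]
gripper_width: 0.601
grasp_force: 0.0
```

```bash
python3 -c "
from h import *
go([.6245,.036,.229],2.8)
im,d=grab_frame('side'); c=cv2.resize(im[150:250,190:320],None,fx=5,fy=5,interpolation=2);cv2.imwrite('pics/s3.png',c[:,:,::-1])"
```

```text
shift [ 0.15 -0.01 -0.3 ] rot [-0.    0.06 -0.02]
```

View pics/s3.png

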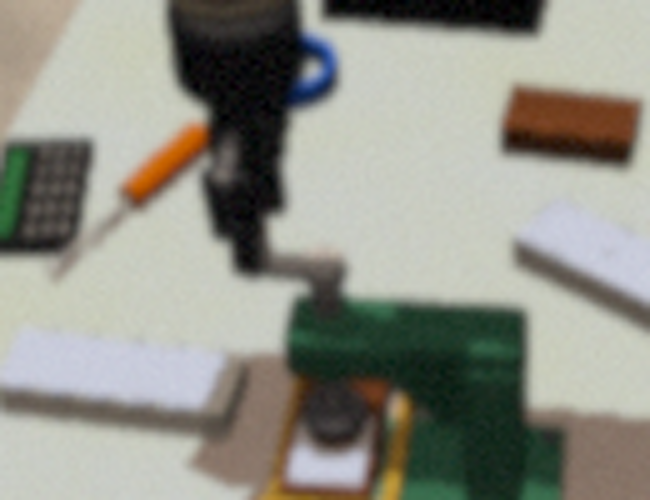

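The fingers straddle the knob (crop ~(250,240)), with no contact. I correct the pose and close.

>>> jog_arm:
  targets:
    - [[0,0,-0.25],[0,0,0],60]
    - [[0,0,-0.25],[0,0,0],60]

```text
time: 9.35
tool_pos: [0.6242, 0.0366, 0.2351]
tool_rot: [0.0, 1.0, 0.024, 0.002]
contact_force: [-0.4, 0.2, 0.8]
gripper_width: 0.603
grasp_force: 0.0
```

>>> jog_arm:
  targets:
    - [[0,0,0.1],[0,0,0],20]
    - [[0,0,0.1],[0,0,0],20]
    - [[0,0,0.1],[0,0,0],15]
    - [[0,0,0.1],[0,0,0],15]
    - [[0,0,0.1],[0,0,0],15]

```text
time: 9.98
tool_pos: [0.6232, 0.0372, 0.2304]
tool_rot: [-0.0, 1.0, 0.024, 0.0]
contact_force: [-1.1, 1.2, 3.5]
gripper_width: 0.265
grasp_force: 58.7
```

```bash
cat >> h.py <<'E'
def crank(th0,step,n=8,c=None,yaw=2.8):
    """rows winding clockwise from crank angle th0 (deg, world), steps in deg"""
    s=state(); q=s["tool_rot"]; T=Ro.from_quat([q[1],q[2],q[3],q[0]])
    p=lambda a:np.array([.045*np.cos(np.radians(a)),.045*np.sin(np.radians(a)),0])
    for i in range(1,n+1):
        a=step*i if np.isscalar(step) else step[i-1]
        d=p(th0-a)-p(th0)-np.array([0,0,.016*a/360])
        print(i,a,np.round(T.inv().apply(d)/.025,2))
def push(c):
    s=state(); P=s["tool_pos"]; r=P[:2]-np.array(c); a=np.degrees(np.arctan2(r[1],r[0])); u=r/np.linalg.norm(r)
    F=s["contact_force"]; print("t",s["time"],"ang",a.round(1),"rad",np.linalg.norm(r).round(4),"Frad",(F[:2]@u).round(1),"Ftan(resist)",(F[:2]@np.array([-u[1],u[0]])).round(1),"Fz",F[2].round(1),"grip",s["grasp_force"].round(0),"z",P[2].round(4))
E
python3 -c "
from h import *
push([.579,.0357]); crank(1.8,6)"
```

```text
Traceback (most recent call last):
  File "h.py", line 32, in push
    F=s["contact_force"]; print("t",s["time"],"ang",a.round(1),"rad",np.linalg.norm(r).round(4),"Frad",(F[:2]@u).round(1),"Ftan(resist)",(F[:2]@np.array([-u[1],u[0]])).round(1),"Fz",F[2].round(1),"grip",s["grasp_force"].round(0),"z",P[2].round(4))
                                                                                                                                                                                                           ^^^^^^^^^^^^^^^^^^^^^^
AttributeError: 'float' object has no attribute 'round'
```

```bash
sed -i 's/s\["grasp_force"\].round(0)/int(s["grasp_force"])/' h.py
python3 -c "
from h import *
push([.579,.0357]); crank(1.8,6)"
```

```text
t 9.975 ang 2.0 rad 0.0442 Frad -1.1 Ftan(resist) 1.2 Fz 3.5 grip 58 z 0.2304
1 6 [-0.01  0.19  0.01]
2 12 [-0.05  0.37  0.02]
3 18 [-0.1   0.55  0.03]
4 24 [-0.17  0.73  0.04]
5 30 [-0.26  0.9   0.05]
6 36 [-0.36  1.05  0.06]
7 42 [-0.48  1.2   0.07]
8 48 [-0.62  1.33  0.08]
```

>>> jog_arm:
  targets:
    - [[-0.01,0.19,0.01],[0,0,0],15]
    - [[-0.05,0.37,0.02],[0,0,0],15]
    - [[-0.1,0.55,0.03],[0,0,0],15]
    - [[-0.17,0.73,0.04],[0,0,0],15]
    - [[-0.26,0.9,0.05],[0,0,0],15]
    - [[-0.36,1.05,0.06],[0,0,0],15]
    - [[-0.48,1.2,0.07],[0,0,0],15]
    - [[-0.62,1.33,0.08],[0,0,0],15]

```text
time: 10.98
tool_pos: [0.6098, 0.0054, 0.2284]
tool_rot: [-0.003, 1.0, 0.025, 0.001]
contact_force: [1.6, 10.3, 3.2]
gripper_width: 0.265
grasp_force: 58.9
```

```bash
python3 -c "
from h import *
push([.579,.0357]); crank(-46.2,8)"
```

```text
t 10.975 ang -44.6 rad 0.0432 Frad -6.1 Ftan(resist) 8.5 Fz 3.2 grip 58 z 0.2284
1 8 [-0.2   0.15  0.01]
2 16 [-0.42  0.27  0.03]
3 24 [-0.66  0.36  0.04]
4 32 [-0.9   0.42  0.05]
5 40 [-1.15  0.44  0.07]
6 48 [-1.4   0.43  0.08]
7 56 [-1.65  0.38  0.09]
8 64 [-1.88  0.3   0.11]
```

>>> jog_arm:
  targets:
    - [[-0.2,0.15,0.01],[0,0,0],15]
    - [[-0.43,0.27,0.03],[0,0,0],15]
    - [[-0.67,0.36,0.04],[0,0,0],15]
    - [[-0.91,0.42,0.05],[0,0,0],15]
    - [[-1.16,0.43,0.07],[0,0,0],15]
    - [[-1.41,0.42,0.08],[0,0,0],15]
    - [[-1.66,0.37,0.09],[0,0,0],15]
    - [[-1.89,0.29,0.11],[0,0,0],15]

```text
time: 11.98
tool_pos: [0.5648, -0.0056, 0.2257]
tool_rot: [-0.001, 1.0, 0.025, 0.004]
contact_force: [10.5, 4.8, 0.0]
gripper_width: 0.263
grasp_force: 58.7
```

```bash
python3 -c "
from h import *
push([.579,.0357]); crank(-110.2,6)"
```

```text
t 11.975 ang -109.0 rad 0.0437 Frad -7.9 Ftan(resist) 8.4 Fz 0.0 grip 58 z 0.2257
1 6 [-0.17 -0.08  0.01]
2 12 [-0.33 -0.18  0.02]
3 18 [-0.48 -0.3   0.03]
4 24 [-0.61 -0.43  0.04]
5 30 [-0.73 -0.57  0.05]
6 36 [-0.84 -0.73  0.06]
7 42 [-0.93 -0.9   0.07]
8 48 [-1.   -1.07  0.08]
```

>>> jog_arm:
  targets:
    - [[-0.17,-0.09,0.01],[0,0,0],15]
    - [[-0.33,-0.2,0.02],[0,0,0],15]
    - [[-0.48,-0.33,0.03],[0,0,0],15]
    - [[-0.6,-0.46,0.04],[0,0,0],15]
    - [[-0.72,-0.6,0.05],[0,0,0],15]
    - [[-0.83,-0.76,0.06],[0,0,0],15]
    - [[-0.92,-0.93,0.07],[0,0,0],15]
    - [[-0.99,-1.1,0.08],[0,0,0],15]

```text
time: 12.98
tool_pos: [0.5379, 0.0173, 0.2237]
tool_rot: [0.003, 1.0, 0.024, 0.002]
contact_force: [5.0, -6.0, -0.2]
gripper_width: 0.26
grasp_force: 59.1
```

```bash
python3 -c "
from h import *
push([.579,.0357]); crank(-158.2,6)"
```

```text
t 12.975 ang -155.9 rad 0.045 Frad -2.1 Ftan(resist) 7.6 Fz -0.2 grip 59 z 0.2237
1 6 [-0.05 -0.18  0.01]
2 12 [-0.09 -0.37  0.02]
3 18 [-0.1  -0.55  0.03]
4 24 [-0.09 -0.74  0.04]
5 30 [-0.07 -0.93  0.05]
6 36 [-0.02 -1.11  0.06]
7 42 [ 0.04 -1.29  0.07]
8 48 [ 0.13 -1.46  0.08]
```

>>> jog_arm:
  targets:
    - [[-0.05,-0.18,0.01],[0,0,0],15]
    - [[-0.09,-0.37,0.02],[0,0,0],15]
    - [[-0.1,-0.55,0.03],[0,0,0],15]
    - [[-0.09,-0.74,0.04],[0,0,0],15]
    - [[-0.07,-0.93,0.05],[0,0,0],15]
    - [[-0.02,-1.11,0.06],[0,0,0],15]
    - [[0.04,-1.29,0.07],[0,0,0],15]
    - [[0.13,-1.46,0.08],[0,0,0],15]

```text
time: 13.98
tool_pos: [0.5362, 0.0537, 0.2216]
tool_rot: [0.003, 1.0, 0.024, -0.003]
contact_force: [-10.3, -7.5, 7.5]
gripper_width: 0.259
grasp_force: 59.8
```

```bash
python3 -c "
from h import *
push([.579,.0357]); 
P=np.array([[.6232,.0372],[.6098,.0054],[.5648,-.0056],[.5379,.0173],state()['tool_pos'][:2]])
from scipy.optimize import least_squares as L
print(L(lambda c:np.hypot(*(P-c[:2]).T)-.045,[.58,.036]).x, L(lambda c:np.hypot(*(P-c[:2]).T)-c[2],[.58,.036,.045]).x)
crank(-206.2,6)"
```

```text
t 13.975 ang 157.2 rad 0.0464 Frad 6.6 Ftan(resist) 10.9 Fz 7.5 grip 59 z 0.2216
[0.57816492 0.03738882] [0.57816879 0.03741089 0.04502163]
1 6 [ 0.1  -0.16  0.01]
2 12 [ 0.22 -0.31  0.02]
3 18 [ 0.35 -0.44  0.03]
4 24 [ 0.49 -0.57  0.04]
5 30 [ 0.65 -0.67  0.05]
6 36 [ 0.81 -0.76  0.06]
7 42 [ 0.99 -0.83  0.06]
8 48 [ 1.17 -0.88  0.07]
```

>>> jog_arm:
  targets:
    - [[0.05,-0.17,0],[0,0,0],15]
    - [[0.18,-0.32,0],[0,0,0],15]

```text
time: 14.22
tool_pos: [0.5402, 0.0618, 0.2211]
tool_rot: [0.003, 1.0, 0.024, -0.003]
contact_force: [-10.4, -7.8, 4.9]
gripper_width: 0.261
grasp_force: 59.6
```

```bash
python3 -c "
from h import *
push([.5782,.0374]); crank(-218.2,6,5)"
```

```text
t 14.225 ang 147.3 rad 0.0452 Frad 4.5 Ftan(resist) 12.2 Fz 4.9 grip 59 z 0.2211
1 6 [ 0.13 -0.14  0.01]
2 12 [ 0.27 -0.26  0.02]
3 18 [ 0.43 -0.36  0.03]
4 24 [ 0.6  -0.45  0.04]
5 30 [ 0.77 -0.52  0.05]
```

>>> jog_arm:
  targets:
    - [[0.06,-0.09,0],[0,0,0],15]
    - [[0.12,-0.14,0],[0,0,0],15]

```text
time: 14.48
tool_pos: [0.5428, 0.0655, 0.2208]
tool_rot: [0.003, 1.0, 0.024, -0.003]
contact_force: [-8.7, -6.6, 4.6]
gripper_width: 0.263
grasp_force: 59.6
```

```bash
python3 -c "
from h import *
push([.5782,.0374]);push([.5792,.0364])
im,d=grab_frame('side'); push([.5782,.0374]); c=cv2.resize(im[200:270,230:320],None,fx=7,fy=7,interpolation=2);cv2.imwrite('pics/s4.png',c[:,:,::-1])"
```

```text
t 14.475 ang 141.6 rad 0.0452 Frad 2.8 Ftan(resist) 10.6 Fz 4.6 grip 59 z 0.2208
t 14.475 ang 141.4 rad 0.0466 Frad 2.7 Ftan(resist) 10.6 Fz 4.6 grip 59 z 0.2208
t 14.525 ang 141.4 rad 0.0452 Frad 2.2 Ftan(resist) 12.5 Fz 5.2 grip 59 z 0.2208
```

View pics/s4.png

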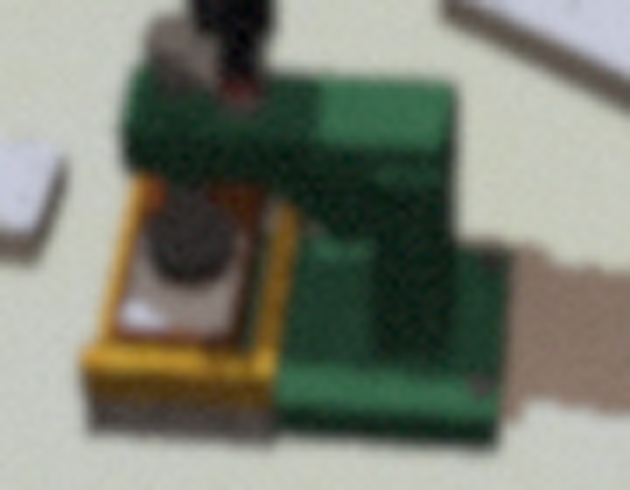

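>>> jog_arm:
  targets:
    - [[0.07,-0.08,0.01],[0,0,0],15]
    - [[0.14,-0.15,0.01],[0,0,0],15]
    - [[0.22,-0.22,0.02],[0,0,0],15]

```text
time: 14.9
tool_pos: [0.548, 0.0711, 0.2204]
tool_rot: [0.003, 1.0, 0.024, -0.003]
contact_force: [-10.2, -8.0, 6.3]
gripper_width: 0.265
grasp_force: 59.7
```

```bash
python3 -c "
from h import *
push([.5782,.0374])
for i in range(6): grab_frame('side'); push([.5782,.0374])"
```

```text
t 14.9 ang 131.9 rad 0.0452 Frad 0.8 Ftan(resist) 12.9 Fz 6.3 grip 59 z 0.2204
t 14.95 ang 131.6 rad 0.0453 Frad -0.1 Ftan(resist) 11.4 Fz 5.6 grip 59 z 0.2204
t 15.0 ang 131.6 rad 0.0453 Frad 0.4 Ftan(resist) 11.2 Fz 5.3 grip 59 z 0.2204
t 15.05 ang 131.6 rad 0.0453 Frad 0.2 Ftan(resist) 12.0 Fz 6.7 grip 59 z 0.2204
t 15.1 ang 131.6 rad 0.0453 Frad 0.5 Ftan(resist) 11.7 Fz 5.7 grip 59 z 0.2204
t 15.15 ang 131.7 rad 0.0453 Frad 0.9 Ftan(resist) 12.3 Fz 5.0 grip 59 z 0.2204
t 15.2 ang 131.6 rad 0.0453 Frad 0.3 Ftan(resist) 12.1 Fz 4.4 grip 59 z 0.2204
```

>>> jog_arm:
  targets:
    - [[0,0,0],[0,0,0],60]
    - [[0,0,0],[0,0,0],60]
    - [[0,0,0],[0,0,0],60]
    - [[0,0,-0.6],[0,0,0],60]
    - [[0,0,-1.6],[0,0,0],60]
    - [[0,0,-3],[0,0,0],60]
    - [[0,0,-4.5],[0,0,0],60]
    - [[0,0,-5],[0,0,0],60]

```text
time: 16.2
tool_pos: [0.551, 0.074, 0.3501]
tool_rot: [0.0, 1.0, 0.024, 0.003]
contact_force: [0.8, 0.2, -0.6]
gripper_width: 0.604
grasp_force: 0.0
```

>>> jog_arm:
  targets:
    - [[-1,2,-1],[0,0,0],60]
    - [[-2,4,-1],[0,0,0],60]
    - [[-3,6,-1],[0,0,0],60]
    - [[-3,8,-1],[0,0,0],60]
    - [[-3,10,-1],[0,0,0],60]
    - [[-3,10,-1],[0,0,0],60]
    - [[-3,10,-1],[0,0,0],60]

```text
time: 17.08
tool_pos: [0.487, -0.1791, 0.3701]
tool_rot: [-0.001, 1.0, 0.024, -0.0]
contact_force: [-0.1, -0.1, 0.2]
gripper_width: 0.6
grasp_force: 0.0
```

```bash
python3 -c "
from h import *
s=state();print(s['time'],s['tool_pos'],s['contact_force'])
im,d=grab_frame('top'); W=cloud('top',d); im2,d2=grab_frame('side')
m=(im[...,0].astype(int)>im[...,1]+30)&(W[...,2]>.24)&(W[...,2]<.27)&(W[...,0]>.5)&(W[...,0]<.65)&(W[...,1]>0)&(W[...,1]<.1); print(m.sum(),W[m].mean(0),np.degrees(np.arctan2(*(W[m].mean(0)[:2]-[.5782,.0374])[::-1])))
a=cv2.resize(im[150:230,230:330],(400,320),interpolation=2); b=cv2.resize(im2[190:270,225:325],(400,320),interpolation=2)
cv2.imwrite('pics/f.png',np.hstack([a,b])[:,:,::-1])"
```

```text
17.075 [ 0.48704961 -0.17906697  0.37010519] [-0.0540861  -0.08036786  0.20826406]
74 [0.54896614 0.06814256 0.25473996] 133.55903421185067
```

View pics/f.png

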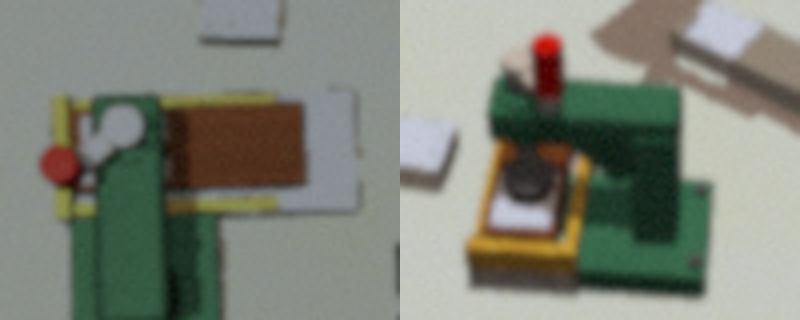

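The plinth sits against the stop, the pad is down on it, and the knob stays where I left it at (60,165) in the left half, with the arm clear.

```bash
python3 -c "
from plant import *
print(job_done())"
```

```text
the job is handed in; nothing more can be done
None
```

I slid the plinth gently against the stop, wound the crank until it took about 12–13 N at the knob (about 4 N above free), let go, moved the arm clear and handed the job in at about 17 s.

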